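# Chase the thread of the hexagonal foot nut

### The arm

A 6-joint arm with a two-finger parallel gripper is mounted at the origin on the work surface. World frame = base frame: x ahead of the robot, y to its left, z up, the work surface at z = 0. Lengths are in m, angles in rad, forces in N, time in s.
With the tool pointing down it reaches from about 0.425 to 0.95 m from the base axis. Payload 3.5 kg.
Tool frame: the origin (TCP) lies at the very end of the fingers, on their centre line; the grasp point (between the pads) lies ctrl.grip_point_offset behind it (ctrl.grip_point_offset is the distance from the TCP to the grasp point, in m); z points along the fingers, y is the direction in which the jaws open and shut (so a half turn about z gives the same grasp; the last joint's range is limited). The gripper opens to 85 mm and grips with 20 to 120 N. Pads are 22 mm wide; open, the fingers measure 114 mm over their backs; the gripper's body (76 mm by 85 mm) begins 54 mm behind the grasp point. The pads swing forward as they close: fully open they stand 13 mm farther back than shut.
Start: joints at [1.129, 0.286, 1.577, -0, 1.279, -0.15], TCP at [0.194, 0.646, 0.231] pointing down, gripper open.
Joint ranges: [-2.77, 2.77], [-0.9, 2.22], [0.21, 2.48], [-1.53, 4.67], [0.24, 2.81], [-2.84, 2.84]. Speed limits (rad/s): [2.79, 2.79, 3.14, 3.14, 3.14, 3.14].

### API

Orientations are given as a unit quaternion [x, y, z, w].
In Python, from plant import telemetry, imaging, ticket, finder, ctrl gives the robot as it stands. The module is installed in compiled form; this text tells all that it offers.
- The arm moves only by the shell command python3 -m crank 'ROWS' [FORCE]. ROWS is JSON, a list of rows, each a list of 7 numbers: the shift along the tool's x, y, z scaled (see below), then the turn, a rotation vector about the tool's x, y, z scaled (see below), then the opening, from 0 (shut) to 1 (fully open). A call has 1 to 12 rows; each row is the pose to reach, as a shift and turn from the pose commanded when the call began, along the tool's axes at that moment; what a row does not reach only later rows make up. The controller multiplies each number of a shift by 0.15 m and each number of a turn by 90 degrees. A row lasts 1/10 s, in which the tool goes at most 50 mm and 8.59 degrees, less where a joint would pass 70% of its speed; a pose out of reach is approached as far as the arm can. A call with a number of a shift or a turn outside -1 to 1 is refused whole. A call with a gripper value outside its range is refused whole. The fingers move at their own pace and stop on an object; FORCE is the grip in N (left out, the last holds). Time passes only in rows, so rows that repeat a pose let the fingers close. It gives the time, the measured TCP pose, the force and the opening at its end, in the units of the state.
- telemetry.get_state(): the state, without advancing time (a new reading comes with each control period).
- imaging.read_camera(name): name is "scene" or "top"; returns a dict with "pixels" (384x512x3 uint8, red, green, blue), "vfov" (degrees; the focal length in pixels is half the picture's height over the tangent of half this angle, whatever the lens; pixels are square), "cx", "cy" (the principal point, pixels), "distortion" ([k1, k2, p1, p2, k3] as OpenCV has them; the pictures are not rectified), "rvec" (rotation vector, rad) and "tvec" (3), from world to camera coordinates, as OpenCV has them. Camera axes: x right, y down, z forward; pixel columns grow to the right and rows downward; lengths in m; the calibration is good to about 2 mm. A picture is of the moment at which its call begins. There is no depth.
- ticket.sign_off(): hands the job in, once; it reports no verdict.
Trained networks look in a picture, given as the dict that the camera call returned (one of the last four; its "shot" number tells which), for a name from the list of things; names that differ only in an ending like _2 or _b are one class to them, and where a whole thing is asked for, a point or a joint stands for the part that bears it (a point fixed in the world has none). Each returns a list of dicts, best first, with "confidence" (0 to 1); they miss things now and then, are a little off and sometimes report something else, mostly with a low value. They report only what shows in the picture. A call takes as long as a camera call.
- finder.masks_of(label, picture): "pixels" (384x512 bool, what is visible of it) and "extent" ([left, top, right, bottom] in pixels, round what is visible of it).
- finder.pinpoint(label, picture): "location" ([row, column] in pixels: a listed point, or the origin of a listed thing).
The state is a dict: "time": time; "qpos": joint angles; "dq": joint speeds; "joint_efforts": joint torques, N m; "eef_pos": TCP position; "tcp_rot": TCP orientation; "contact_force": force on the tool from outside, world axes, zero at the start; "wrist_torque": the same for the moment, N m; "opening": opening from 0.0 (shut) to 1.0 (fully open).
Only numpy, scipy, OpenCV 4.12 (cv2) and the standard library are available. Lean on these libraries where they do the work, as an engineer would, in place of code of your own. Each camera call takes 0.05 s, during which the arm holds its last target.

### The job

Clear the already-cut thread of the hexagonal table-foot nut with the crank-handled tap that stands in it: wind the crank half a turn clockwise (seen from above), a quarter turn back, then half a turn clockwise again, stopping for about half a second at the end of each stroke. Let go and leave the crank there, three quarters of a turn on from where it began; leave the tap in the square nut alone.

Things in the scene. Friction and masses are not known exactly. Their poses are not given: they have to be found in the camera images.
- hex_grip (a point): Centre of the crank grip of the tap in the hexagonal nut: an upright black cylinder, 22 mm diameter, 50 mm tall, that spins freely about its own axis, so a gripper holding it can go round without turning. The point is on its axis half-way up, 139 mm above the table, 25 mm above the crank's flat steel arm. x points from the tap's axis out along the arm, z up; it goes round with the crank.
- hex_axis (a point): The upright turning axis of that tap, at the same height (139 mm above the table, in free air over the crank's hub; arm and hub end at 112 mm). The grip circles it at a radius of 50 mm. It does not move; the tap's sinking is negligible.
- hex_tap (a joint): Angle of that tap, rad: 0 at the start, growing clockwise seen from above (half a turn is 3.14). It stays where it is left; turning takes about 5 N at the grip. Its nut is a steel hexagon, 64 mm across flats, 35 mm tall, top 75 mm above the table, clamped in a small grey vice (150 x 90 mm) fixed to the table at any angle.
- square_tap (a joint): Angle of the second, identical crank-handled tap, which stands in a square nut (64 x 64 mm, 35 mm tall) in an identical vice on the other side of the table's middle: 0 at the start. To be left alone.

How it is judged:
By the outcome, as a careful person would: the job done as asked, in the order asked, and still so for the second after the job is handed in, with the robot touching nothing.
It also fails if it takes over 51 s, if anything falls off the work surface, if the arm or the gripper's body presses on something with over 40 N, if the wrist force passes 120 N, or if a joint passes its speed limit or range.

## Working session

There is one attempt and no reset: what is moved stays moved. The work goes in short steps, Python scripts to look and compute and a shell command to move; the robot and the scene stay as the last step left them, time stands still between calls to the robot, and variables do not carry over. Pictures are saved under pics/ and viewed, and the job is handed in when it is done.

```bash
mkdir -p pics
cat > h.py <<'E'
import numpy as np, cv2
from plant import telemetry, imaging, ticket, finder, ctrl
def cam(n):
    p=imaging.read_camera(n); return p
def K(p):
    h,w=p["pixels"].shape[:2]; f=h/2/np.tan(np.radians(p["vfov"])/2)
    return np.array([[f,0,p["cx"]],[0,f,p["cy"]],[0,0,1]])
def atz(p,rc,z):
    u=cv2.undistortPoints(np.array([[[rc[1],rc[0]]]],float),K(p),np.array(p["distortion"],float))[0,0]
    R=cv2.Rodrigues(np.array(p["rvec"],float))[0]; t=np.array(p["tvec"],float).ravel()
    c=-R.T@t; d=R.T@np.array([u[0],u[1],1]); return c+d*(z-c[2])/d[2]
def proj(p,X):
    return cv2.projectPoints(np.array(X,float).reshape(-1,3),np.array(p["rvec"],float),np.array(p["tvec"],float),K(p),np.array(p["distortion"],float))[0].reshape(-1,2)
def save(p,n): cv2.imwrite("pics/"+n+".png",cv2.resize(p["pixels"][:,:,::-1],(768,576),interpolation=cv2.INTER_CUBIC))
E
python3 - <<'E'
from h import *
s=telemetry.get_state(); print(s, ctrl.grip_point_offset)
for n in("scene","top"):
    p=cam(n); save(p,n+"0")
    R=cv2.Rodrigues(np.array(p["rvec"],float))[0]; print(n,-R.T@np.array(p["tvec"]).ravel())
    for l in("hex_grip","hex_axis"):
        for d in finder.pinpoint(l,p): print(n,l,d["location"],d["confidence"],atz(p,d["location"],.139))
    for l in("hex_tap","square_tap"):
        for d in finder.masks_of(l,p): print(n,l,d["extent"],d["confidence"])
E
```

```text
{'time': 0.0, 'qpos': array([ 1.12898960e+00,  2.87194990e-01,  1.57818793e+00,  6.23189817e-06,
        1.27859998e+00, -1.50057239e-01]), 'dq': array([ 2.24105126e-05,  6.96161470e-04,  5.46518157e-04, -5.04059588e-04,
       -2.71818896e-04, -1.29448288e-04]), 'joint_efforts': array([ 5.07857603e-04, -4.05966103e+01, -2.92635280e+01, -9.47395438e-05,
        5.76620630e-03,  6.82795132e-06]), 'eef_pos': array([0.19387013, 0.64586882, 0.22992171]), 'tcp_rot': array([ 1.45358725e-01,  9.89378296e-01, -1.14230285e-03, -3.51388835e-04]), 'contact_force': array([-0.29206097,  0.75796351,  0.55154503]), 'wrist_torque': array([-0.02389056,  0.00673439, -0.0570833 ]), 'opening': 1.0026919283750353} 0.0187
scene [ 0.93067569 -0.30834589  0.74165239]
scene hex_grip [246.0, 193.8] 0.77 [ 0.57805166 -0.17145273  0.139     ]
scene hex_axis [240.0, 165.3] 0.93 [ 0.52951872 -0.2061111   0.139     ]
scene hex_tap [168.4, 234.0, 201.8, 260.2] 0.78
scene square_tap [303.6, 125.6, 320.0, 165.2] 0.88
top [0.4191987  0.02470065 0.89583655]
top hex_grip [193.6, 339.9] 0.66 [ 0.56247256 -0.17212719  0.139     ]
top hex_axis [211.1, 355.9] 0.95 [ 0.52917697 -0.20319327  0.139     ]
top square_tap [113.6, 201.7, 155.4, 224.7] 0.75
```

View pics/scene0.png

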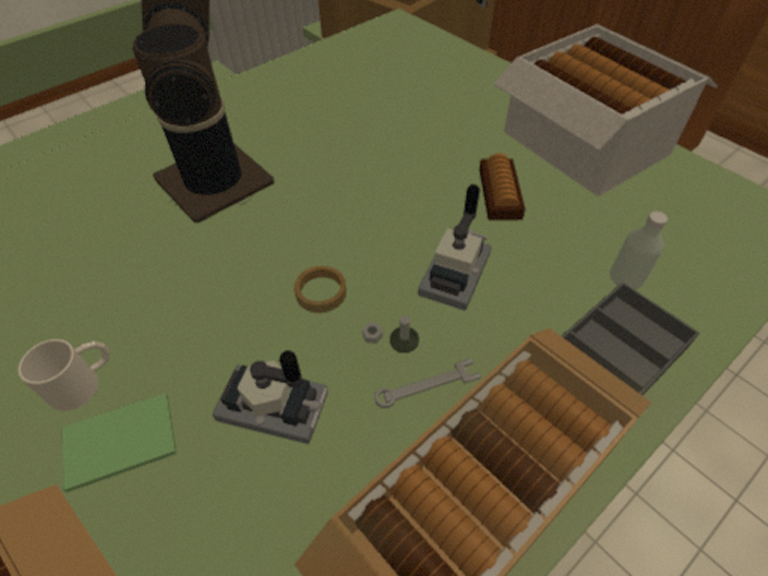

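View pics/top0.png

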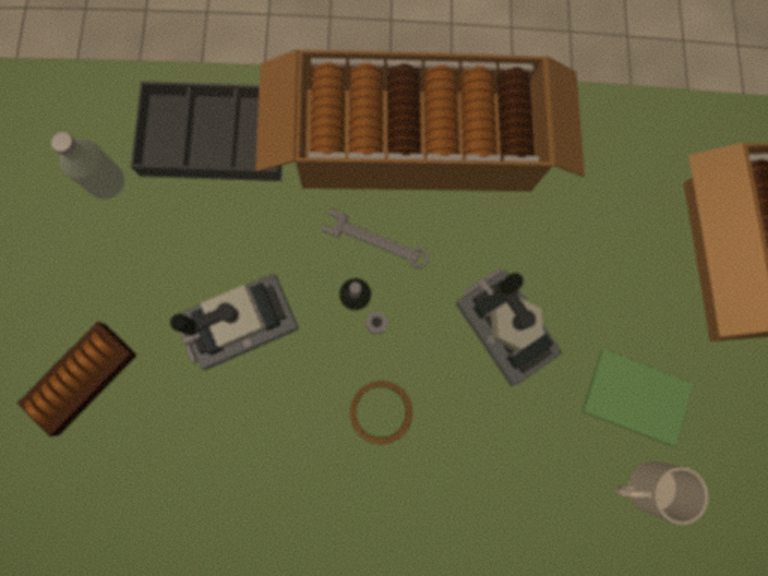

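The hex nut is at scene (265,385) and top (515,320) in the 768x576 pictures, with its grip at (290,366) and (511,284). The square one is at the other side. The two cameras' grip estimates disagree by 15 mm, so I'll refine using the known geometry.

```bash
cat > fit.py <<'E'
from h import *
ax=np.array([.5293,-.2045])
def run(tag,ang0=None):
    out=[]
    for n in("scene","top"):
        p=cam(n); c=proj(p,[*ax,.125])[0].astype(int)
        x0,y0=c-40; crop=p["pixels"][y0:y0+80,x0:x0+80]
        im=cv2.resize(crop,(560,560),interpolation=cv2.INTER_CUBIC)[:,:,::-1].copy()
        out.append((p,x0,y0,im))
    return out
def draw(o,a,col,g=None):
    p,x0,y0,im=o
    g=ax+.05*np.array([np.cos(a),np.sin(a)]) if g is None else g
    for z in(.114,.164):
        t=np.linspace(0,2*np.pi,40); X=np.c_[g[0]+.011*np.cos(t),g[1]+.011*np.sin(t),0*t+z]
        q=((proj(p,X)-[x0,y0]+.5)*7).astype(int); cv2.polylines(im,[q],True,col,1)
    for z in(.112,): 
        q=((proj(p,[*ax,z])-[x0,y0]+.5)*7).astype(int)[0]; cv2.circle(im,tuple(map(int,q)),4,col,-1)
    return g
E
python3 - <<'E'
from fit import *
o=run("a")
for x in o:
    draw(x,np.radians(39),(0,255,255))
cv2.imwrite("pics/fit0.png",cv2.resize(np.hstack([x[3] for x in o]),(800,400)))
E
```

```text
(no output)
```

View pics/fit0.png

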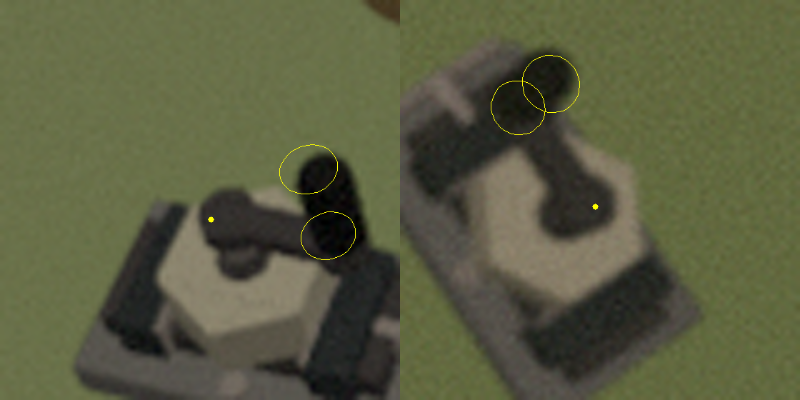

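Run:
```python
from fit import *
import fit
from scipy.optimize import least_squares
o=run("a")
obs=[[(228,211),(322,178),(336,228)],[(577-400,206),(551-400,77),None]]
def res(v):
    r=[]; g=v[:2]+.05*np.array([np.cos(v[2]),np.sin(v[2])])
    for (p,x0,y0,im),ob in zip(o,obs):
        for P,u in zip([[*v[:2],.112],[*g,.164],[*g,.114]],ob):
            if u is None: continue
            q=(proj(p,P)[0]-[x0,y0]+.5)*5; r+=list(q-u)
    return np.array(r)
s=least_squares(res,[.53,-.2,.6]); print(s.x,np.degrees(s.x[2]),s.fun.round(1))
for p,x0,y0,im in o:
    for z,n in((.112,0),): print(atz(p,((obs[0][0] if p is o[0][0] else obs[1][0])[1]/5+y0-.5,(obs[0][0] if p is o[0][0] else obs[1][0])[0]/5+x0-.5),z))
fit.ax=s.x[:2]
for x in o: print(draw(x,s.x[2],(0,255,255)))
cv2.imwrite("pics/fit1.png",cv2.resize(np.hstack([x[3] for x in o]),(800,400)))
```

```text
[ 0.5290931  -0.19734175  0.55736371] 31.93458795203124 [-2.4 -1.6 -3.7 -6.3  1.5 10.   0.9  0.9 -5.7 -2.1]
[ 0.53037863 -0.19700995  0.112     ]
[ 0.52944494 -0.19699153  0.112     ]
[ 0.57152573 -0.17089421]
[ 0.57152573 -0.17089421]
```

View pics/fit1.png

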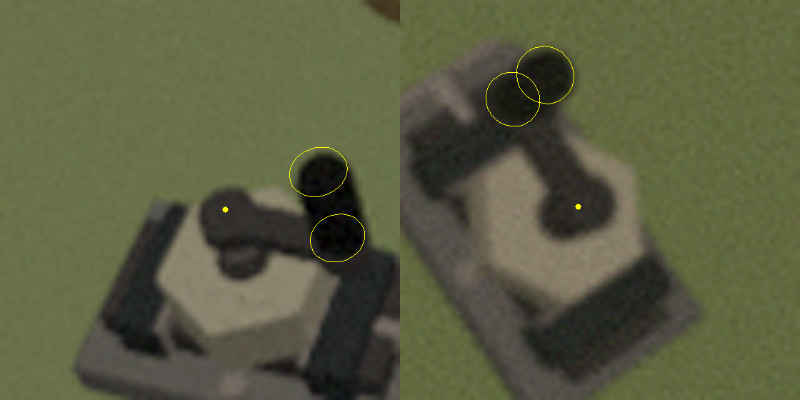

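Axis agrees in both cameras at about (0.530, -0.197). The grip is at about (0.573, -0.172), bearing 30°. Moving over it in steps.

```bash
python3 -m crank '[[-0.1,-0.11,0,0,0,0,1],[-0.25,-0.28,0,0,0,0,1],[-0.4,-0.45,0,0,0,0,1],[-0.55,-0.62,0,0,0,0,1],[-0.7,-0.79,0,0,0,0,1],[-0.8,-0.9,0,0,0,0,1]]' 50
```

```text
time: 1.3
eef_pos: [0.2709, 0.4809, 0.2315]
tcp_rot: [0.146, 0.989, -0.0, 0.0]
contact_force: [0.2, 1.0, -0.2]
opening: 1.002
```

```bash
for i in 1; do python3 -m crank '[[-0.15,-0.17,0,0,0,0,1],[-0.3,-0.34,0,0,0,0,1],[-0.45,-0.51,0,0,0,0,1],[-0.6,-0.68,0,0,0,0,1],[-0.8,-0.9,0,0,0,0,1],[-0.8,-0.9,0,0,0,0,1]]'; done
python3 -m crank '[[-0.15,-0.17,0,0,0,0,1],[-0.3,-0.34,0,0,0,0,1],[-0.45,-0.51,0,0,0,0,1],[-0.6,-0.68,0,0,0,0,1],[-0.8,-0.9,0,0,0,0,1],[-0.8,-0.9,0,0,0,0,1]]'
```

```text
time: 1.9
eef_pos: [0.3481, 0.3156, 0.2316]
tcp_rot: [0.148, 0.989, -0.0, 0.001]
contact_force: [-0.1, 1.2, 0.0]
opening: 0.997
time: 2.5
eef_pos: [0.4242, 0.1521, 0.2318]
tcp_rot: [0.148, 0.989, -0.0, 0.001]
contact_force: [-0.4, 0.3, -1.2]
opening: 1.001
```

```bash
python3 -m crank '[[-0.15,-0.17,0,0,0,0,1],[-0.3,-0.34,0,0,0,0,1],[-0.45,-0.51,0,0,0,0,1],[-0.6,-0.68,0,0,0,0,1],[-0.8,-0.9,0,0,0,0,1],[-0.8,-0.9,0,0,0,0,1]]'
python3 -m crank '[[-0.15,-0.17,0,0,0,0,1],[-0.3,-0.34,0,0,0,0,1],[-0.45,-0.51,0,0,0,0,1],[-0.6,-0.68,0,0,0,0,1],[-0.8,-0.9,0,0,0,0,1],[-0.8,-0.9,0,0,0,0,1],[-0.8,-0.9,0,0,0,0,1],[-0.8,-0.9,0,0,0,0,1]]'
cat > tg.py <<'E'
from h import *
from scipy.spatial.transform import Rotation as Ro
s=telemetry.get_state(); R=Ro.from_quat(s["tcp_rot"]).as_matrix()
def loc(w): return np.round(R.T@(np.array(w)-s["eef_pos"])/.15,3)
E
python3 -c "
from tg import *
print(s['qpos'],s['time'],R.round(3).tolist(),loc([.573,-.172,.125]))
p=cam('scene');save(p,'s1');p=cam('top');save(p,'t1')"
```

```text
time: 3.1
eef_pos: [0.5003, -0.0113, 0.2317]
tcp_rot: [0.147, 0.989, -0.0, 0.001]
contact_force: [-0.4, 0.8, 0.5]
opening: 0.999
time: 3.9
eef_pos: [0.5744, -0.1707, 0.2311]
tcp_rot: [0.145, 0.989, 0.0, -0.0]
contact_force: [0.3, -0.1, -0.7]
opening: 0.999
[-4.58229855e-01  1.22061649e-01  1.76863367e+00  6.43500202e-04
  1.25189367e+00 -1.73893827e+00] 3.9 [[-0.958, 0.286, -0.001], [0.286, 0.958, 0.001], [0.001, 0.001, -1.0]] [ 0.006 -0.012  0.707]
```

View pics/s1.png

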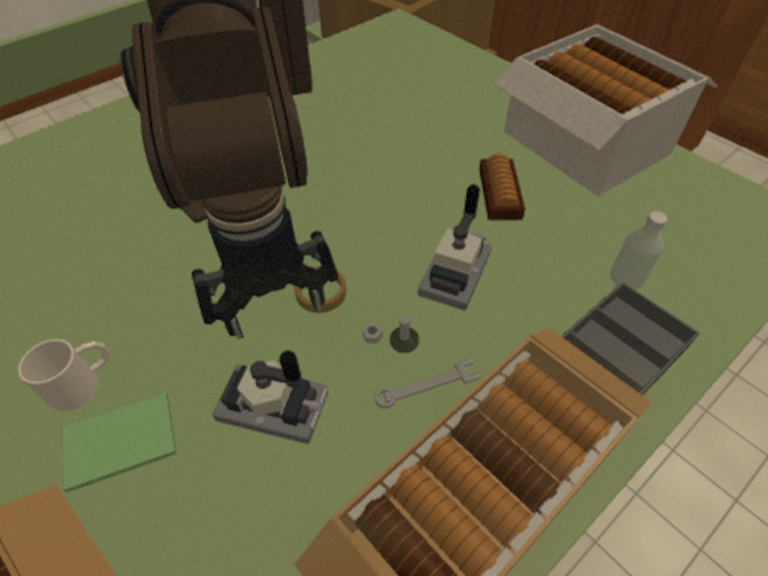

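The fingertips straddle the grip (gripper tips around (275,315), grip top at (290,357) directly below). Next I'll descend and look before closing.

```bash
python3 -m crank '[[0,-0.01,0.15,0,0,0,1],[0,-0.01,0.3,0,0,0,1],[0,-0.01,0.45,0,0,0,1],[0,-0.01,0.55,0,0,0,1],[0,-0.01,0.64,0,0,0,1],[0,-0.01,0.69,0,0,0,1],[0,-0.01,0.69,0,0,0,1]]' 40
python3 -c "
from h import *
p=cam('scene')
c=(proj(p,[.573,-.172,.14])[0]).astype(int);im=p['pixels'][c[1]-60:c[1]+60,c[0]-80:c[0]+80,::-1];cv2.imwrite('pics/s2.png',cv2.resize(im,(800,600),interpolation=2))"
```

```text
time: 4.7
eef_pos: [0.5737, -0.1736, 0.1269]
tcp_rot: [0.145, 0.989, 0.0, -0.001]
contact_force: [-1.0, 0.1, 1.0]
opening: 0.999
```

View pics/s2.png

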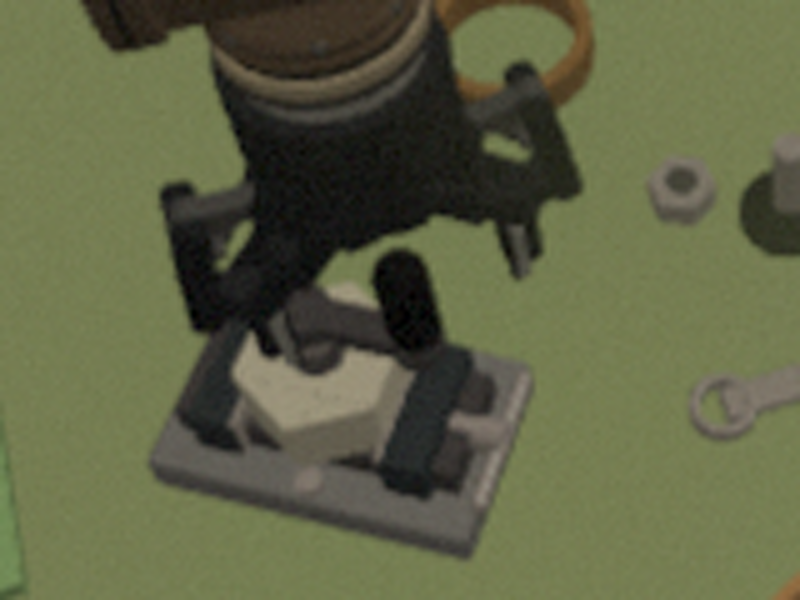

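The grip (407,300) sits midway between the tips (285,350) and (520,270), so I can close.

```bash
python3 -m crank '[[0,0,0,0,0,0,0.6],[0,0,0,0,0,0,0.4],[0,0,0,0,0,0,0.3],[0,0,0,0,0,0,0.2],[0,0,0,0,0,0,0.1],[0,0,0,0,0,0,0],[0,0,0,0,0,0,0],[0,0,0,0,0,0,0],[0,0,0,0,0,0,0]]' 40
python3 -c "
from fit import *
o=run('x'); cv2.imwrite('pics/s3.png',cv2.resize(np.hstack([x[3] for x in o]),(800,400)))"
```

```text
time: 5.65
eef_pos: [0.5746, -0.1736, 0.1285]
tcp_rot: [0.145, 0.989, 0.001, 0.001]
contact_force: [0.8, 5.8, 6.1]
opening: 0.243
```

View pics/s3.png

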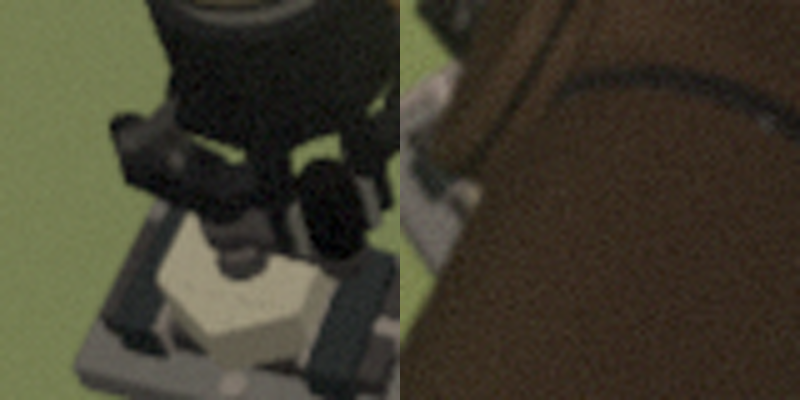

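```bash
python3 -c "
import fit
from fit import *
from h import telemetry
o=run('x'); e=telemetry.get_state()['eef_pos'][:2]
fit.ax=np.array([.530,-.197])
draw(o[0],0,(0,255,255),e)
cv2.imwrite('pics/s4.png',o[0][3])"
```

```text
(no output)
```

View pics/s4.png

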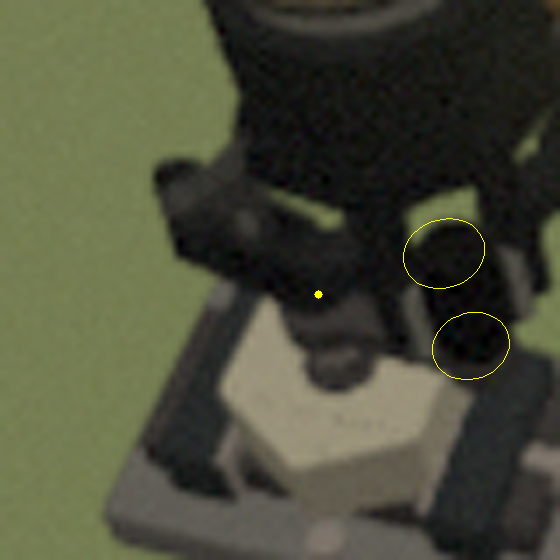

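Held (opening 0.243 ≈ 21 mm), and the position relative to the axis gives r = 50.4 mm as required. Now to work out the arc rows.

```bash
cat > arc.py <<'E'
import sys; from h import *
from scipy.spatial.transform import Rotation as Ro
R=Ro.from_quat([.145,.989,0,0]).as_matrix()
def arc(C,a0,t0,t1,n,r=.05,start=None):
    P=lambda t: np.array([*(np.array(C)+r*np.array([np.cos(np.radians(a0-t)),np.sin(np.radians(a0-t))])),0])
    s=P(t0) if start is None else np.array([*start,0])
    print([[float(v) for v in np.round((R.T@(P(t)-s)/.15)[:2],3)] for t in np.linspace(t0,t1,n+1)[1:]])
E
python3 -c "
from arc import *
C=(.530,-.197)
arc(C,27.7,0,45,6)
arc(C,27.7,45,120,10)"
```

```text
[[-0.028, -0.033], [-0.052, -0.07], [-0.071, -0.109], [-0.085, -0.15], [-0.093, -0.193], [-0.095, -0.237]]
[[0.003, -0.043], [0.012, -0.086], [0.027, -0.127], [0.046, -0.166], [0.071, -0.202], [0.1, -0.235], [0.133, -0.263], [0.17, -0.287], [0.209, -0.306], [0.251, -0.319]]
```

```bash
python3 -m crank '[[-0.028,-0.033,0,0,0,0,0],[-0.052,-0.07,0,0,0,0,0],[-0.071,-0.109,0,0,0,0,0],[-0.085,-0.15,0,0,0,0,0],[-0.093,-0.193,0,0,0,0,0],[-0.095,-0.237,0,0,0,0,0]]'
python3 -c "
from h import *
s=telemetry.get_state();d=s['eef_pos'][:2]-[.53,-.197];print(d,np.hypot(*d),np.degrees(np.arctan2(d[1],d[0])),s['eef_pos'],s['contact_force'],s['opening'])"
```

```text
time: 6.45
eef_pos: [0.5811, -0.2122, 0.1287]
tcp_rot: [0.146, 0.989, 0.0, 0.005]
contact_force: [11.1, 3.8, 0.2]
opening: 0.242
[ 0.05111425 -0.01516788] 0.053317264950766614 -16.52797549167656 [ 0.58111425 -0.21216788  0.12866669] [11.13712142  3.83684308  0.18244327] 0.24238243029468043
```

Outward force of 11 N, so the effective centre lies about 3 mm farther out. I'll correct the centre from the two measured points and go on.

```bash
python3 -c "
from arc import *
arc((.533,-.1998),32.3,46,110,9,start=(.5777,-.2119))"
```

```text
[[-0.024, -0.032], [-0.018, -0.073], [-0.008, -0.113], [0.008, -0.152], [0.028, -0.188], [0.052, -0.221], [0.08, -0.251], [0.112, -0.278], [0.147, -0.3]]
```

```bash
python3 -m crank '[[-0.024,-0.032,0,0,0,0,0],[-0.018,-0.073,0,0,0,0,0],[-0.008,-0.113,0,0,0,0,0],[0.008,-0.152,0,0,0,0,0],[0.028,-0.188,0,0,0,0,0],[0.052,-0.221,0,0,0,0,0],[0.08,-0.251,0,0,0,0,0],[0.112,-0.278,0,0,0,0,0],[0.147,-0.3,0,0,0,0,0]]'
python3 -c "
from h import *
s=telemetry.get_state();d=s['eef_pos'][:2]-[.533,-.1998];print(d,np.hypot(*d),np.degrees(np.arctan2(d[1],d[0])),s['eef_pos'],s['contact_force'],s['opening'])"
```

```text
time: 7.35
eef_pos: [0.545, -0.2492, 0.1285]
tcp_rot: [0.146, 0.989, -0.0, 0.002]
contact_force: [4.6, 2.8, 3.7]
opening: 0.238
[ 0.01202907 -0.04939146] 0.05083517248089217 -76.3123445244696 [ 0.54502907 -0.24919146  0.12854672] [4.59832817 2.80191684 3.68016255] 0.23758836642678632
```

```bash
python3 -c "
from arc import *
arc((.533,-.1998),32.3,110,181,9)"
```

```text
[[0.042, -0.019], [0.085, -0.033], [0.131, -0.04], [0.176, -0.041], [0.222, -0.036], [0.266, -0.025], [0.309, -0.007], [0.349, 0.016], [0.385, 0.044]]
```

```bash
python3 -m crank '[[0.042,-0.019,0,0,0,0,0],[0.085,-0.033,0,0,0,0,0],[0.131,-0.04,0,0,0,0,0],[0.176,-0.041,0,0,0,0,0],[0.222,-0.036,0,0,0,0,0],[0.266,-0.025,0,0,0,0,0],[0.309,-0.007,0,0,0,0,0],[0.349,0.016,0,0,0,0,0],[0.385,0.044,0,0,0,0,0],[0.385,0.044,0,0,0,0,0],[0.385,0.044,0,0,0,0,0],[0.385,0.044,0,0,0,0,0]]'
python3 -c "
from h import *
s=telemetry.get_state();d=s['eef_pos'][:2]-[.533,-.1998];print(d,np.hypot(*d),np.degrees(np.arctan2(d[1],d[0])),s['eef_pos'],s['contact_force'],s['opening'])
p=cam('scene');q=cam('top')
x,y=proj(p,[.533,-.1998,.13])[0].astype(int);u,v=proj(q,[.533,-.1998,.13])[0].astype(int)
cv2.imwrite('pics/s5.png',cv2.resize(np.hstack([p['pixels'][y-40:y+40,x-40:x+40],q['pixels'][v-40:v+40,u-40:u+40]])[:,:,::-1],(800,400),interpolation=2))"
```

```text
time: 8.55
eef_pos: [0.4908, -0.2278, 0.1286]
tcp_rot: [0.145, 0.989, -0.002, 0.001]
contact_force: [2.3, -4.7, 3.5]
opening: 0.243
[-0.04224426 -0.02795171] 0.0506544701549922 -146.5086393038493 [ 0.49075574 -0.22775171  0.1285573 ] [ 2.32126557 -4.65330163  3.45717068] 0.24346572433495492
```

View pics/s5.png

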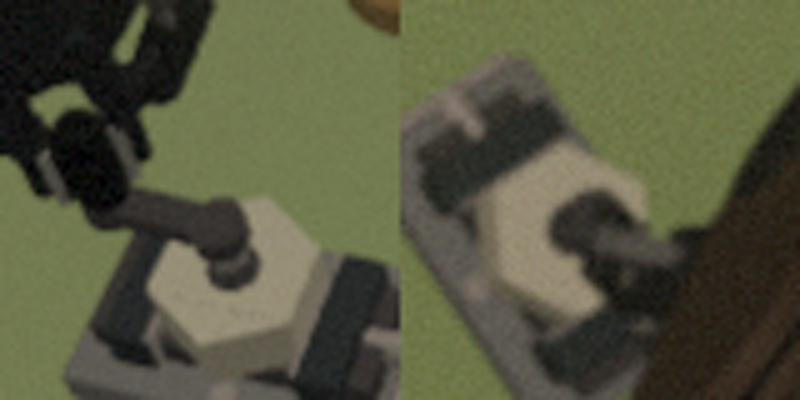

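The crank now points opposite its start: in the scene view, hub at (218,232) and grip base at (100,200). The TCP's chord from the start is 99.8 mm, so half a turn is confirmed. Next the back stroke, after finishing the pause.

```bash
python3 -c "
from arc import *
arc((.5327,-.2004),32.8,180,89,10,start=(.4903,-.2258))"
```

```text
[[-0.048, -0.041], [-0.096, -0.065], [-0.146, -0.081], [-0.198, -0.089], [-0.251, -0.089], [-0.303, -0.08], [-0.353, -0.063], [-0.4, -0.038], [-0.443, -0.007], [-0.479, 0.031]]
```

```bash
python3 -m crank '[[0,0,0,0,0,0,0],[0,0,0,0,0,0,0],[-0.048,-0.041,0,0,0,0,0],[-0.096,-0.065,0,0,0,0,0],[-0.146,-0.081,0,0,0,0,0],[-0.198,-0.089,0,0,0,0,0],[-0.251,-0.089,0,0,0,0,0],[-0.303,-0.08,0,0,0,0,0],[-0.353,-0.063,0,0,0,0,0],[-0.4,-0.038,0,0,0,0,0],[-0.443,-0.007,0,0,0,0,0],[-0.479,0.031,0,0,0,0,0]]'
python3 -m crank '[[0,0,0,0,0,0,0],[0,0,0,0,0,0,0],[0,0,0,0,0,0,0]]'
python3 -c "
from h import *
s=telemetry.get_state();d=s['eef_pos'][:2]-[.5327,-.2004];print(d,np.hypot(*d),np.degrees(np.arctan2(d[1],d[0])),s['eef_pos'],s['contact_force'],s['opening'])"
```

```text
time: 9.85
eef_pos: [0.5589, -0.2433, 0.1284]
tcp_rot: [0.145, 0.989, -0.001, -0.003]
contact_force: [-4.9, -4.0, 7.6]
opening: 0.244
time: 10.15
eef_pos: [0.5598, -0.2427, 0.1285]
tcp_rot: [0.145, 0.989, -0.0, -0.001]
contact_force: [-1.9, -1.3, 6.5]
opening: 0.243
[ 0.02710023 -0.04232707] 0.05025936035543426 -57.37028311064621 [ 0.55980023 -0.24272707  0.12850049] [-1.91446991 -1.33841315  6.46099476] 0.24297196597119927
```

```bash
python3 -c "
from arc import *
arc((.5327,-.2004),32.8,89,180,10)
arc((.5327,-.2004),32.8,180,271,10)"
```

```text
[[0.037, -0.038], [0.079, -0.07], [0.126, -0.094], [0.176, -0.111], [0.228, -0.12], [0.281, -0.12], [0.333, -0.112], [0.384, -0.096], [0.431, -0.072], [0.474, -0.041]]
[[0.037, 0.037], [0.068, 0.08], [0.092, 0.128], [0.108, 0.178], [0.116, 0.23], [0.115, 0.283], [0.107, 0.335], [0.09, 0.385], [0.065, 0.432], [0.033, 0.474]]
```

```bash
python3 -m crank '[[0,0,0,0,0,0,0],[0,0,0,0,0,0,0],[0.037,-0.038,0,0,0,0,0],[0.079,-0.07,0,0,0,0,0],[0.126,-0.094,0,0,0,0,0],[0.176,-0.111,0,0,0,0,0],[0.228,-0.12,0,0,0,0,0],[0.281,-0.12,0,0,0,0,0],[0.333,-0.112,0,0,0,0,0],[0.384,-0.096,0,0,0,0,0],[0.431,-0.072,0,0,0,0,0],[0.474,-0.041,0,0,0,0,0]]'
python3 -m crank '[[0.037,0.037,0,0,0,0,0],[0.068,0.08,0,0,0,0,0],[0.092,0.128,0,0,0,0,0],[0.108,0.178,0,0,0,0,0],[0.116,0.23,0,0,0,0,0],[0.115,0.283,0,0,0,0,0],[0.107,0.335,0,0,0,0,0],[0.09,0.385,0,0,0,0,0],[0.065,0.432,0,0,0,0,0],[0.033,0.474,0,0,0,0,0],[0.033,0.474,0,0,0,0,0],[0.033,0.474,0,0,0,0,0]]'
python3 -c "
from h import *
s=telemetry.get_state();d=s['eef_pos'][:2]-[.5327,-.2004];print(d,np.hypot(*d),np.degrees(np.arctan2(d[1],d[0])),s['eef_pos'],s['contact_force'],s['opening'],s['qpos'])"
```

```text
time: 11.35
eef_pos: [0.4914, -0.229, 0.1285]
tcp_rot: [0.146, 0.989, -0.001, 0.002]
contact_force: [5.0, -3.4, 2.0]
opening: 0.243
time: 12.55
eef_pos: [0.5056, -0.1586, 0.1285]
tcp_rot: [0.145, 0.989, -0.0, -0.001]
contact_force: [-2.4, -1.3, 7.4]
opening: 0.246
[-0.02711352  0.04178352] 0.049809691794478646 122.97972633452476 [ 0.50558648 -0.15861648  0.12846498] [-2.35860247 -1.33197981  7.38518393] 0.24557041449807818 [-4.94800339e-01  7.97362738e-02  2.01473751e+00 -1.90543753e-03
  1.04909785e+00 -1.77359902e+00]
```

269.8°. Now finish the pause and release, then lift straight up.

```bash
python3 -m crank '[[0,0,0,0,0,0,0],[0,0,0,0,0,0,0],[0,0,0,0,0,0,0],[0,0,0,0,0,0,0.35],[0,0,0,0,0,0,0.5],[0,0,0,0,0,0,0.7],[0,0,0,0,0,0,1],[0,0,0,0,0,0,1],[0,0,0,0,0,0,1],[0,0,0,0,0,0,1],[0,0,0,0,0,0,1]]'
python3 -m crank '[[0,0,-0.06,0,0,0,1],[0,0,-0.15,0,0,0,1],[0,0,-0.3,0,0,0,1],[0,0,-0.45,0,0,0,1],[0,0,-0.6,0,0,0,1],[0,0,-0.75,0,0,0,1],[0,0,-0.75,0,0,0,1]]'
python3 -m crank '[[-0.15,0.17,0,0,0,0,1],[-0.3,0.34,0,0,0,0,1],[-0.3,0.51,0,0,0,0,1],[-0.3,0.68,0,0,0,0,1],[-0.3,0.9,0,0,0,0,1],[-0.3,0.98,0,0,0,0,1],[-0.3,0.98,0,0,0,0,1]]'
python3 -m crank '[[0,0.17,0,0,0,0,1],[0,0.34,0,0,0,0,1],[0,0.51,0,0,0,0,1],[0,0.68,0,0,0,0,1],[0,0.9,0,0,0,0,1],[0,0.98,0,0,0,0,1],[0,0.98,0,0,0,0,1]]'
python3 -c "
from fit import *
import fit
fit.ax=np.array([.5315,-.1985])
o=run('x')
for x in o: draw(x,np.radians(122.5),(0,255,255)); save(x[0],'f'+str(x[1]))
for x in o:
  print([ (d['location'],atz(x[0],d['location'],.139)) for d in finder.pinpoint('hex_grip',x[0])][:1])
cv2.imwrite('pics/f.png',cv2.resize(np.hstack([x[3] for x in o]),(800,400)))"; ls pics
```

```text
time: 13.65
eef_pos: [0.5061, -0.1581, 0.1278]
tcp_rot: [0.145, 0.989, -0.0, 0.0]
contact_force: [0.6, 0.1, 0.7]
opening: 1.002
time: 14.35
eef_pos: [0.5083, -0.1593, 0.2459]
tcp_rot: [0.145, 0.989, -0.002, 0.005]
contact_force: [-0.1, -1.1, -0.1]
opening: 1.001
time: 15.05
eef_pos: [0.5914, -0.029, 0.2397]
tcp_rot: [0.144, 0.99, -0.0, -0.0]
contact_force: [-0.9, -0.1, -0.5]
opening: 0.998
time: 15.75
eef_pos: [0.6338, 0.1105, 0.24]
tcp_rot: [0.145, 0.989, -0.0, -0.0]
contact_force: [0.5, 0.8, 0.5]
opening: 0.995
[([219.5, 183.0], array([ 0.5113952, -0.1523156,  0.139    ]))]
[([225.0, 335.3], array([ 0.50113101, -0.16251534,  0.139     ]))]
f.png
f130.png
f311.png
fit0.png
fit1.png
s1.png
s2.png
s3.png
s4.png
s5.png
scene0.png
t1.png
top0.png
```

View pics/f.png

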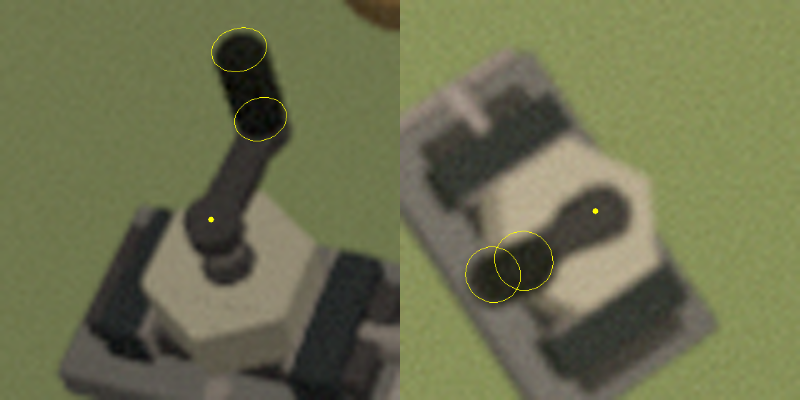

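The model at 270° overlays the crank in both views: scene grip (250,85), top grip (505,265). A last check on the whole scene.

View pics/f130.png

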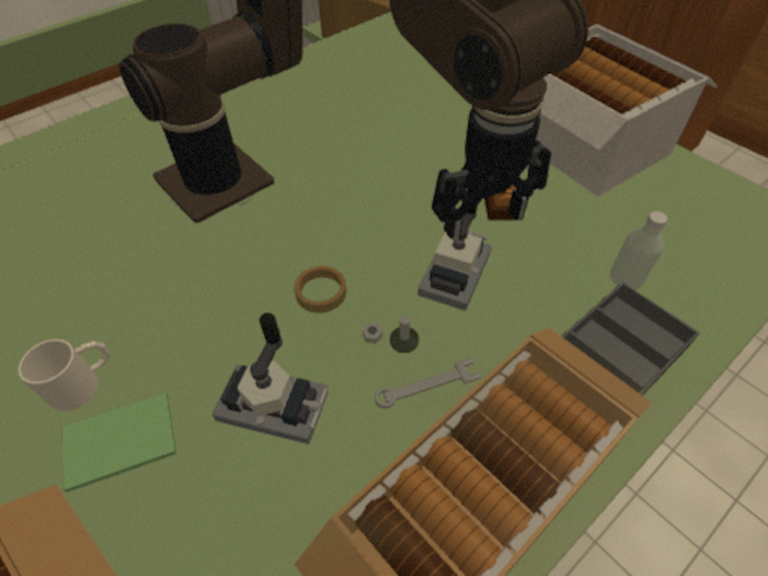

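The hex crank (270,330) stands free, the square tap's arm is as before, and the gripper hovers clear at z = 0.24 m with no contact force. Handing in.

```bash
python3 -c "
from plant import ticket; print(ticket.sign_off())"
```

```text
the job is handed in; nothing more can be done
None
```

I wound the hex-nut crank half a turn clockwise, a quarter turn back, then half a turn clockwise again. I paused about half a second after each stroke, then let go and lifted clear. It finished at about 16 s of the 51 s allowed.

- **Angles:** by the measured gripper position, the strokes ended at about 180°, 90° and 270° (the last two read 90.2° and 269.8°). The half-turn is also supported by a 99.8 mm start-to-end distance, against the 100 mm diameter of the grip's circle.
- **Final crank position:** after release, the expected crank position drawn at 270° lined up with both camera views to within a few millimetres.
- **Forces:** the highest contact force I read between moves was about 12 N, and it was near zero after release. I did not see readings within each move.
- **Square tap:** I never touched it. In the last full picture its arm looked unmoved, but the gripper hid its grip, so that check is only partial.
- **Disagreements:** the two cameras' first grip estimates differed by about 15 mm and were refined using the known sizes. My first axis estimate was about 3–4 mm off; it showed as an 11 N sideways force early in the first stroke, and I corrected it mid-stroke.

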